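# Sort the printmaking tools from drip board and bench into their trays

### The arm

A 6-joint arm with a two-finger parallel gripper is mounted at the origin on the work surface. World frame = base frame: x ahead of the robot, y to its left, z up, the work surface at z = 0. Lengths are in m, angles in rad, forces in N, time in s.
With the tool pointing down it reaches from about 0.3 to 1 m from the base axis. Payload 5.1 kg.
Tool frame: the origin (TCP) lies midway between the tips of the shut fingers; the grasp point (between the pads) lies 19 mm behind it; z points along the fingers, y is the line along which they close (so a half turn about z gives the same grasp; the last joint's range is limited). The gripper opens to 95 mm and grips with 3 to 60 N. Pads are 20 mm wide; open, the fingers measure 119 mm over their backs; the gripper's body (75 mm by 180 mm) begins 59 mm behind the grasp point.
Start: joints at [-1.363, 0.124, 1.65, -0, 1.367, -0.083], TCP at [0.186, -0.623, 0.189] pointing down, gripper open.
Joint ranges: [-2.61, 2.61], [-1.02, 2.33], [0.03, 2.71], [-1.35, 4.49], [0.32, 2.68], [-2.91, 2.91]. Speed limits (rad/s): [2.57, 2.57, 3.14, 3.14, 3.14, 3.14].

### API

Orientations are given as a unit quaternion [x, y, z, w].
In Python, from rig import robot gives the robot as it stands.
- The arm moves only by the shell command python3 -m jog 'ROWS' [OPENING] [FORCE]. ROWS is JSON, one flat list of numbers, 6 for each row, row after row: the shift along the tool's x, y, z each as a share of 200 mm, from -1 to 1, then the turn, a rotation vector about the tool's x, y, z each as a share of pi rad, from -1 to 1. A call has 1 to 20 rows; each row is the pose to reach, as a shift and turn from the pose commanded when the call began, along the tool's axes at that moment, turning the shorter way round; what a row does not reach only later rows make up. A row lasts 1/10 s, in which the tool goes at most 50 mm and 8.59 degrees, less where a joint would pass 70% of its speed; a pose out of reach is approached as far as the arm can. A call with a number of a shift or a turn outside -1 to 1 is refused whole. A call with a gripper value outside its range is refused whole. OPENING is the opening, from -1 (shut) to 1 (fully open), set as the call begins (- or left out, the last holds). The fingers move at their own pace and stop on an object; FORCE is the grip in N (left out, the last holds). Time passes only in rows, so rows that repeat a pose let the fingers close. It gives the time, the measured TCP pose, the force, the opening and the grip force at its end, in the units of the state.
- robot.read_state(): the state, without advancing time (a new reading comes with each control period).
- robot.snapshot(name): name is "scene" or "side" or "wrist"; returns the picture (480x640x3 uint8, red, green, blue); there is no depth.
- robot.camera_model(name): a dict with "intrinsics" (3x3 intrinsics, pixels), "D" ([k1, k2, p1, p2, k3] as OpenCV has them; the pictures are not rectified), "origin" and "orientation" of the camera in the world. Camera axes: x right, y up, looking along -z (the intrinsics and any distortion apply to the point x, -y, -z); pixel columns grow to the right and rows downward; lengths in m; the calibration is good to about 2 mm. A picture is of the moment at which its call begins: read the wrist's pose just before it. camera_model takes no time and is no camera call; for the wrist camera it gives the pose at the moment of the call.
- robot.hand_in(): hands the job in; it is judged then, once.
The state is a dict: "clock": time; "q": joint angles; "joint_vel": joint speeds; "tau": joint torques, N m; "eef_pos": TCP position; "ee_rot": TCP orientation; "ft_force": force on the tool from outside, world axes, zero at the start; "moment": the same for the moment, N m; "width": finger opening in m; "grip_force": force on a finger pad.
Only numpy, scipy, OpenCV 4.12 (cv2) and the standard library are available. Lean on these libraries where they do the work, as an engineer would, in place of code of your own. Each camera call takes 0.05 s, during which the arm holds its last target. There are 200 camera calls.

### The job

The washed printmaking tools are dry: put them away by kind, both ink knives in the white enamel tray and the small ink roller in the red tray. The wide knife and the roller hang by their handle holes on the pegs of the sloping drip board, so lift each one up clear of its peg without wrenching it; the long knife lies on the bench. Lay every tool down flat inside its tray rather than dropping it, the roller on its wire feet with the rubber off the tray floor, and leave the ink tin, the swab box and the bottle undisturbed.

Things in the scene. Friction and masses are not known exactly. Their poses are not given: they have to be found in the camera images.
- board: Fixed cream drip board on dark legs. Its flat face (280 mm down the slope, 270 mm wide) is 40 degrees from level, falling towards the board's +x: 205 mm high at x = -107 mm, 25 mm at x = +107 mm. Origin on the bench under the face's middle, z up, y across. 9 mm side lips; trough in front, 22 mm high, to x = 138 mm
- board_peg (a point): Foot of the middle, empty peg on the face, 105 mm up the slope from its middle. Three steel pegs, 6 mm thick, stand square to the face and 28 mm out of it, in a level row at y = -70, 0 and +70 mm of the board. The wide knife hangs on one outer peg and the roller on the other; which on which varies
- wide_knife: Wide ink knife: pale wooden handle 24 mm wide (y), 16 thick (z), x = -96 to 25 mm; steel blade 50 mm wide to x = 122 mm; about 90 g. Origin on the handle's underside, beneath the place to grip (near its balance); x to the blade tip, z out of its upper face. 12 mm hole through the handle at x = -80 mm. Starts on a peg, underside on the board's face, x down the slope, z square to the face
- wide_knife_heel (a point): Middle of the wide knife's handle end (x = -96 mm).
- wide_knife_tip (a point): Tip of the wide knife's blade (x = 122 mm).
- long_knife: Long ink knife lying on the bench: yellow plastic handle 24 mm wide (y), 16 thick (z), x = -96 to 25 mm; steel blade 24 mm wide to x = 147 mm; about 70 g. Origin on the handle's underside, beneath the place to grip (near its balance); x to the blade tip, z up
- long_knife_heel (a point): Middle of the long knife's handle end (x = -96 mm).
- long_knife_tip (a point): Tip of the long knife's blade (x = 147 mm).
- roller: Small ink roller: green handle 24 mm wide (y), 20 thick (z), x = -96 to 22 mm, 12 mm hole at x = -80; wire fork 80 mm wide; dark rubber roller 32 mm thick, 64 long, axle along y at x = 85, z = 22 mm; 160 g. Origin on the handle's underside, beneath the place to grip; x to the roller, z away from the feet. Starts on a peg, feet and handle on the board's face, x down the slope, z square to the face
- roller_heel (a point): Middle of the roller's handle end (x = -96 mm).
- roller_tip (a point): Between the front ends of the roller's two wire feet (x = 100 mm). The feet run at y = +-37 mm and z = 0, level with the handle's underside, and keep the rubber 6 mm off what it lies on
- white_tray: Fixed white enamel tray with a dark blue rim, for the ink knives: 290 mm (x) by 165 mm (y) outside, 32 mm high with a rim to 35 mm, walls and floor 4 mm thick. Origin under its centre, z up.
- white_tray_floor (a point): Centre of the white tray's inner floor, axes as the tray.
- red_tray: Fixed red plastic tray for the roller, same size as the white one: 290 mm (x) by 165 mm (y) outside, 35 mm high, walls and floor 4 mm thick. Origin under its centre, z up.
- red_tray_floor (a point): Centre of the red tray's inner floor, axes as the tray.
- ink_tin: Black round ink tin, 90 mm across, 55 mm high, origin under its centre. Bystander.
- swab_box: Clear plastic box of cotton swabs, 80 x 110 x 50 mm high, origin under its centre. Bystander.
- bottle: White bottle with a green label and red cap, 62 mm across, 155 mm high, origin under its centre. Bystander.

How it is judged:
By the outcome, as a careful person would: the job done as asked, in the order asked, and still so for the second after the job is handed in, with the robot touching nothing.
It also fails if it takes over 69 s, if anything falls off the work surface, if the arm or the gripper's body presses on something with over 40 N, if the wrist force passes 120 N, or if a joint passes its speed limit or range.

## Working session

There is one attempt and no reset: what is moved stays moved. The work goes in short steps, Python scripts to look and compute and a shell command to move; the robot and the scene stay as the last step left them, time stands still between calls to the robot, and variables do not carry over. Pictures are saved under pics/ and viewed, at most 10 in all, crops included, and the job is handed in when it is done.

```bash
ls; mkdir -p pics; python3 - <<'E'
from rig import robot
import cv2, numpy as np
for n in ("scene","side"):
    im=robot.snapshot(n); cv2.imwrite(f"pics/{n}0.png",im[:,:,::-1])
    m=robot.camera_model(n); print(n,m)
print(robot.read_state())
E
```

```text
pics
scene {'intrinsics': array([[481.29664867,   0.        , 318.52298135],
       [  0.        , 481.29664867, 238.63856647],
       [  0.        ,   0.        ,   1.        ]]), 'D': array([0.03103797, 0.        , 0.        , 0.        , 0.        ]), 'origin': array([ 1.19629295, -0.28503575,  1.04660149]), 'orientation': array([0.28106132, 0.17487939, 0.47953349, 0.81269267])}
side {'intrinsics': array([[623.42550905,   0.        , 324.47584924],
       [  0.        , 623.42550905, 246.38350253],
       [  0.        ,   0.        ,   1.        ]]), 'D': array([-0.16004639,  0.        ,  0.        ,  0.        ,  0.        ]), 'origin': array([0.33677484, 0.82988089, 1.00820729]), 'orientation': array([-0.05011504,  0.36946901,  0.91903329, -0.12790208])}
{'clock': 0.1, 'q': array([-1.36261111e+00,  1.24437785e-01,  1.65151270e+00,  2.76546423e-06,
        1.36750136e+00, -8.25728527e-02]), 'joint_vel': array([-1.62790189e-03, -2.39142926e-03, -4.85142511e-03,  6.72992899e-04,
        8.08016566e-05, -4.08238875e-04]), 'tau': array([ 3.23367180e-05, -4.18881834e+01, -3.61096680e+01,  7.75874779e-02,
        4.61862807e-02, -6.79615937e-05]), 'eef_pos': array([ 0.18620238, -0.62211186,  0.187426  ]), 'ee_rot': array([ 9.89450680e-01,  1.44867137e-01, -5.69947889e-05, -9.27849993e-04]), 'ft_force': array([0.61734521, 0.01845244, 0.38295633]), 'moment': array([ 0.04386576, -0.02327374, -0.05984459]), 'grip_force': 0.0, 'width': 0.09509935265703494}
```

View pics/scene0.png

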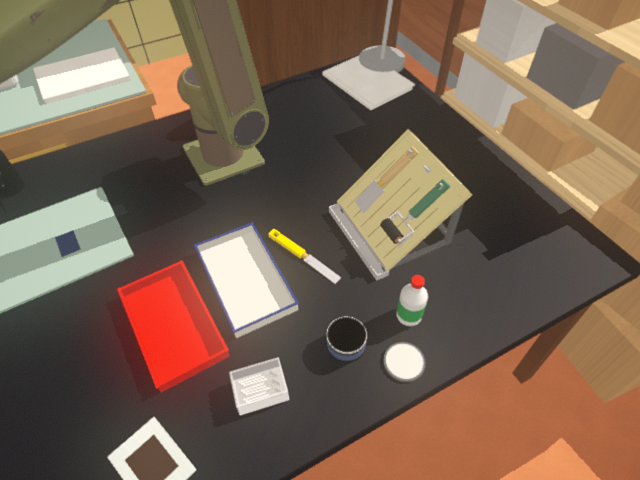

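View pics/side0.png

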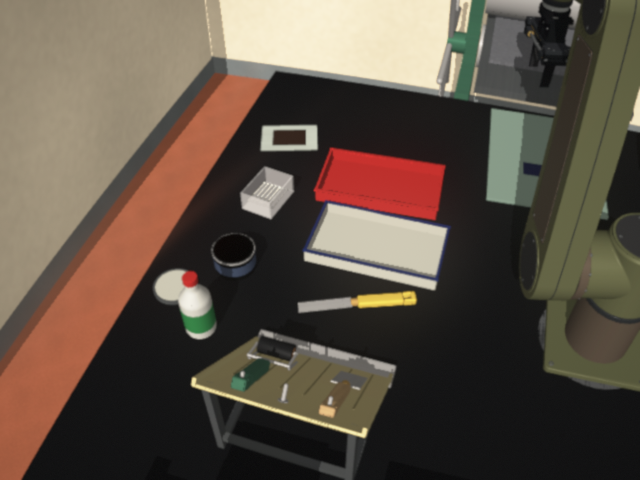

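```bash
python3 - <<'E'
import cv2, numpy as np
s=cv2.imread("pics/scene0.png"); d=cv2.imread("pics/side0.png")
def crop(im,x0,y0,w,h,k):
    c=cv2.resize(im[y0:y0+h,x0:x0+w],None,fx=k,fy=k,interpolation=cv2.INTER_CUBIC)
    for g in range(0,w,20):
        cv2.putText(c,str(x0+g),(g*k,8),0,.3,(255,0,255),1); cv2.line(c,(g*k,10),(g*k,14),(255,0,255),1)
    for g in range(0,h,20):
        cv2.putText(c,str(y0+g),(0,g*k+3),0,.3,(255,0,255),1); cv2.line(c,(20,g*k),(24,g*k),(255,0,255),1)
    return c
cv2.imwrite("pics/c1.png",crop(s,260,120,220,165,3)[:, :]) 
a=crop(d,180,280,240,150,3); cv2.imwrite("pics/c2.png",a)
E
```

```text
(no output)
```

View pics/c1.png

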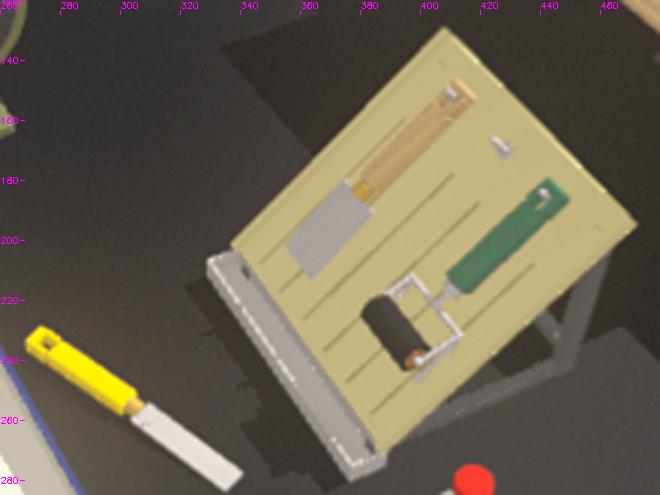

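View pics/c2.png

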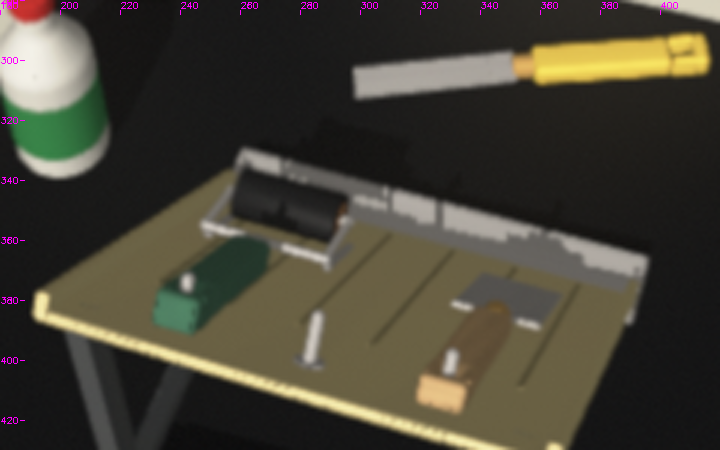

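```bash
cat > h.py <<'E'
import numpy as np, cv2
from scipy.spatial.transform import Rotation as R
from scipy.optimize import least_squares
from rig import robot
def proj(m,P):
    Rc=R.from_quat(m["orientation"]).as_matrix()@np.diag([1,-1,-1.])
    P=np.atleast_2d(P); c=(P-m["origin"])@Rc
    return cv2.projectPoints(c,np.zeros(3),np.zeros(3),m["intrinsics"],np.array(m["D"]))[0][:,0]
CAM={n:robot.camera_model(n) for n in("scene","side")}
def w(p,L):
    L=np.atleast_2d(L).astype(float); return R.from_euler("z",p[2]).apply(L)+[p[0],p[1],0]
def fit(L,obs,x0):
    """L: local pts; obs: {cam:[(i,u,v)]}"""
    f=lambda p:np.concatenate([(proj(CAM[c],w(p,L[[o[0] for o in ob]]))-np.array([o[1:] for o in ob],float)).ravel() for c,ob in obs.items()])
    r=least_squares(f,x0,loss="soft_l1",f_scale=2); return r.x,f(r.x).reshape(-1,2)
S,C=np.sin(np.radians(40)),np.cos(np.radians(40))
def face(s,y,n): # s down slope from middle
    s,y,n=np.broadcast_arrays(s,y,n); return np.stack([s*C+n*S,y,.115-s*S+n*C],-1)
E
cat > fit.py <<'E'
from h import *
np.set_printoptions(precision=4,suppress=True)
B=np.vstack([face(-.14,-.135,0),face(-.14,.135,0),face(.14,.135,0),face(.14,-.135,0),
  face(-.105,0,0),face(-.105,0,.028),face(-.105,-.07,.028),face(-.105,.07,.028),[.138,-.135,.022],[.138,.135,.022]])
res=[]
for sg in (1,-1):
  a,b,t1,t2=(0,1,9,8) # assigned below
  # sg=1: scene top-left corner is y=-.135
  i=(0,1,2,3,6,7,8,9) if sg==1 else (1,0,3,2,7,6,9,8)
  obs={"scene":[(i[0],408,129.3),(i[1],472.3,195),(i[2],386.7,270.7),(i[3],337.3,201),(5,423.7,166.3),(i[4],410.3,150.7),(i[5],441.7,183.3),(i[6],329.7,207.3),(i[7],377.3,279.3)],
   "side":[(i[1],192.7,381.7),(i[0],366,429),(4,283.3,400.7),(5,285.7,384.7),(i[5],242.7,371.7),(i[4],330.7,397),(i[7],261,330),(i[6],395.7,366.7)]}
  for y0 in(-2,-1,0,1,2): 
    p,r=fit(B,obs,[.5,.3,y0]); res.append((abs(r).sum(),sg,p,r))
e,sg,p,r=min(res,key=lambda t:t[0]); print("board",sg,p); print(r.round(1).tolist())
K=np.array([[-.096,0,.01],[.147,0,.008]])
p,r=fit(K,{"scene":[(0,271,234.3),(1,338.3,280)],"side":[(0,416.3,297.3),(1,298.3,307.3)]},[.5,.1,0]);print("long",p,r.round(1).tolist())
T=np.array([[-.145,-.0825,.035],[.145,-.0825,.035],[.145,.0825,.035],[-.145,.0825,.035]])
def tray(n,sc,sd):
  best=None
  for y0 in(0,1.57,-1.57,3.1):
   for k in range(4):
    for k2 in range(4):
     p,r=fit(T,{"scene":[((j+k)%4,*q) for j,q in enumerate(sc)],"side":[((j+k2)%4,*q) for j,q in enumerate(sd)]},[.5,-.1,y0])
     if best is None or abs(r).sum()<best[0]: best=(abs(r).sum(),p,r)
  print(n,best[1],best[2].round(1).tolist())
tray("white",[(196,245),(240,333),(297,300),(250,225)],[(325,203),(306,254),(437,285),(449,238)])
tray("red",[(119,291),(160,386),(228,350),(183,263)],[(330,151),(317,189),(437,217),(445,164)])
for n,z,a,b in(("tin",.055,(347,335),(234,245)),("swab",.05,(258,375),(267,182)),("bottle",.155,(418,279),(189,276))):
  p,r=fit(np.array([[0,0,z]]),{"scene":[(0,*a)],"side":[(0,*b)]},[.6,-.1,0]);print(n,p[:2],r.round(1).tolist())
E
python3 fit.py
```

```text
board 1 [ 0.5203  0.3115 -1.6074]
[[1.9, 0.6], [0.1, -1.1], [1.5, -0.3], [1.5, 1.0], [0.7, -0.5], [-1.2, -1.2], [-1.0, -0.1], [-0.3, -1.0], [0.5, -3.7], [-1.3, 0.6], [-0.1, 5.2], [-0.4, -0.4], [0.7, -1.7], [0.3, -1.3], [0.6, -1.2], [-0.1, -1.0], [0.0, -1.6]]
long [0.4641 0.0297 0.3695] [[0.1, -2.5], [0.7, -1.7], [-0.8, -0.9], [-0.1, -1.6]]
white [ 0.481  -0.1218  0.0024] [[0.4, -0.6], [-1.4, -3.6], [4.2, -0.3], [3.0, -3.7], [-0.3, -0.4], [-2.1, -1.6], [1.2, -4.8], [-0.1, -11.5]]
red [ 0.5198 -0.3313  3.1884] [[0.2, -1.4], [-1.0, 0.2], [1.0, -1.3], [-0.8, -1.9], [0.3, -2.7], [-2.0, 0.5], [-0.0, -8.3], [-1.4, 1.1]]
tin [0.7696 0.0021] [[-1.0, 0.1], [-0.6, 1.0]]
swab [ 0.7639 -0.2131] [[0.4, 3.3], [2.6, 2.6]]
bottle [0.7736 0.1824] [[0.5, 0.5], [0.6, 0.1]]
```

```bash
cat > plan.py <<'E'
from h import *
np.set_printoptions(precision=4,suppress=True)
BP=(.5203,.3115,-1.6074)
def rot(zdown_yaw=None,M=None): # tool R with x along yaw, z down
    return R.from_matrix(np.column_stack([[np.cos(zdown_yaw),np.sin(zdown_yaw),0],[np.sin(zdown_yaw),-np.cos(zdown_yaw),0],[0,0,-1]]))
def boardtool(dyaw=0): # tool x uphill, y board y, z into the face
    M=np.column_stack([[-C,0,S],[0,1,0],[-S,0,-C]])
    return R.from_euler("z",BP[2])*R.from_matrix(M)*R.from_euler("z",dyaw)
def boardpos(s,y,n): return w(BP,face(s,y,n))[0]
def show(pos,rt,st=None):
    st=st or robot.read_state(); R0=R.from_quat(st["ee_rot"])
    d=R0.inv().apply(np.array(pos)-st["eef_pos"])/.2; v=(R0.inv()*rt).as_rotvec()/np.pi
    print("to",np.round(pos,4),"shift",d.round(4),"turn",v.round(4),"rows>=",round(max(np.linalg.norm(d)*4,np.linalg.norm(v)*180/8.59),1))
E
python3 - <<'E'
from plan import *
s=robot.read_state(); R0=R.from_quat(s["ee_rot"])
print(R0.as_matrix())
show([.45,-.15,.35],rot(.29+.6)); show(boardpos(-.022,-.07,.16),boardtool())
E
```

```text
[[ 0.958   0.2867 -0.0004]
 [ 0.2867 -0.958   0.0018]
 [ 0.0002 -0.0019 -1.    ]]
to [ 0.45 -0.15  0.35] shift [ 1.9405 -1.8849 -0.8091] turn [-0.0006 -0.0002 -0.1907] rows>= 11.3
to [0.4472 0.2281 0.2517] shift [ 2.469  -3.6992 -0.3142] turn [ 0.1374  0.192  -0.3789] rows>= 17.8
```

```bash
python3 -m jog '[0.95,-0.94,-0.8,0,0,-0.095, 0.95,-0.94,-0.8,0,0,-0.095, 0.95,-0.94,-0.8,0,0,-0.095, 0.95,-0.94,-0.8,0,0,-0.095, 0.95,-0.94,-0.8,0,0,-0.095, 0.95,-0.94,-0.8,0,0,-0.095, 0.95,-0.94,-0.8,0,0,-0.095]' 0.1 ; python3 - <<'E'
from plan import *
show([.45,-.05,.35],rot(.29+.7)); show(boardpos(-.022,-.07,.16),boardtool())
E
```

```text
clock: 0.8
eef_pos: [0.3165, -0.3861, 0.3527]
ee_rot: [0.956, 0.292, 0.001, 0.003]
ft_force: [-0.3, -0.2, 0.7]
width: 0.0527
grip_force: 0.0
to [ 0.45 -0.05  0.35] shift [ 1.493  -1.0206  0.0084] turn [ 0.002   0.0001 -0.1264] rows>= 7.2
to [0.4472 0.2281 0.2517] shift [ 2.2581 -2.1847  0.4932] turn [ 0.1063  0.206  -0.2863] rows>= 12.7
```

```bash
python3 -m jog '[1,-0.8,0,0,0,-0.08, 1,-0.8,0,0,0,-0.08, 1,-0.8,0,0,0,-0.08, 1,-0.8,0,0,0,-0.08, 1,-0.8,0,0,0,-0.08, 1,-0.8,0,0,0,-0.08]' ; python3 - <<'E'
from plan import *
show(boardpos(-.022,-.07,.2),boardtool())
E
```

```text
clock: 1.4
eef_pos: [0.3925, -0.1403, 0.3479]
ee_rot: [0.912, 0.411, 0.0, -0.001]
ft_force: [-0.1, -0.0, 0.3]
width: 0.0525
grip_force: 0.0
to [0.4463 0.2024 0.2824] shift [ 1.4618 -0.9329  0.3297] turn [ 0.0761  0.2129 -0.2097] rows>= 7.1
```

```bash
python3 -m jog '[0.95,-0.6,0.15,0.05,0.14,-0.14, 0.95,-0.6,0.15,0.05,0.14,-0.14, 0.95,-0.6,0.15,0.05,0.14,-0.14, 0.95,-0.6,0.15,0.05,0.14,-0.14, 0.95,-0.6,0.15,0.05,0.14,-0.14, 0.95,-0.6,0.15,0.05,0.14,-0.14]' ; python3 - <<'E'
from plan import *
show(boardpos(-.022,-.07,.2),boardtool()); print(robot.read_state()["q"])
E
```

```text
clock: 2.0
eef_pos: [0.4286, 0.078, 0.316]
ee_rot: [0.778, 0.585, 0.164, -0.16]
ft_force: [-0.7, -0.1, -0.7]
width: 0.0521
grip_force: 0.0
to [0.4463 0.2024 0.2824] shift [ 0.4817 -0.0701  0.4315] turn [ 0.0253  0.0733 -0.0719] rows>= 2.6
[-0.2833 -0.4729  2.0157  0.461   1.6535  0.0248]
```

```bash
python3 -m jog '[0.48,-0.07,0.43,0.025,0.073,-0.072, 0.48,-0.07,0.43,0.025,0.073,-0.072, 0.48,-0.07,0.43,0.025,0.073,-0.072, 0.48,-0.07,0.43,0.025,0.073,-0.072, 0.48,-0.07,0.43,0.025,0.073,-0.072, 0.48,-0.07,0.43,0.025,0.073,-0.072]' ; python3 - <<'E'
from plan import *
robot.read_state(); m=robot.camera_model("wrist"); im=robot.snapshot("wrist")
import pickle; pickle.dump((m,im),open("w1.pkl","wb"))
o=im[:,:,::-1].copy()
# predicted outlines
def poly(L,col,s=-.022,y=-.07):
    P=np.array([boardpos(s+a,y+b,c) for a,b,c in L]); q=proj(m,P); cv2.polylines(o,[q.round().astype(int)],True,col,1)
poly([(-.096,-.012,.016),(.025,-.012,.016),(.025,.012,.016),(-.096,.012,.016)],(0,0,255))
poly([(.04,-.025,.004),(.122,-.025,.004),(.122,.025,.004),(.04,.025,.004)],(0,0,255))
poly([(-.096,-.012,.02),(.022,-.012,.02),(.022,.012,.02),(-.096,.012,.02)],(255,0,255),y=.07)
poly([(.07,-.032,.022),(.1,-.032,.022),(.1,.032,.022),(.07,.032,.022)],(255,0,255),y=.07)
poly([(-.118,-.135,0),(.162,-.135,0),(.162,.135,0),(-.118,.135,0)],(255,255,0),y=0)
cv2.imwrite("pics/w1.png",o); print(m["origin"]); show(boardpos(-.022,-.07,.2),boardtool())
E
```

```text
clock: 2.6
eef_pos: [0.4478, 0.2002, 0.2859]
ee_rot: [0.677, 0.652, 0.248, -0.234]
ft_force: [-0.2, 1.0, -0.1]
width: 0.0521
grip_force: 0.0
[0.4434 0.1244 0.4782]
to [0.4463 0.2024 0.2824] shift [-0.0037 -0.0084  0.0206] turn [0.0024 0.0008 0.0006] rows>= 0.1
```

View pics/w1.png

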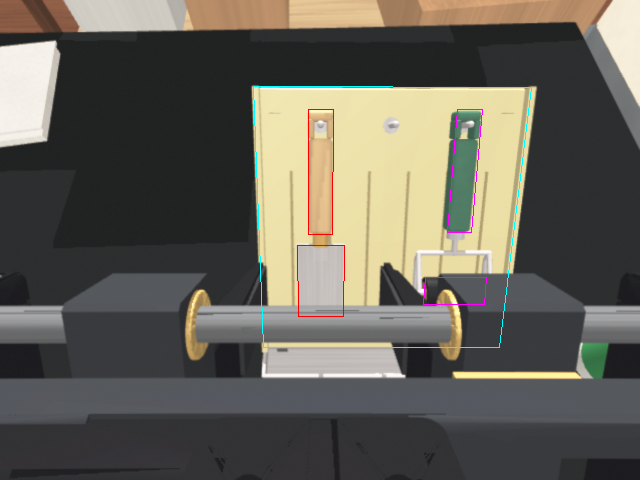

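```bash
python3 -m jog '[-0.004,-0.008,0.87,0.002,0,0, -0.004,-0.008,0.87,0.002,0,0, -0.004,-0.008,0.87,0.002,0,0, -0.004,-0.008,0.87,0.002,0,0, -0.004,-0.008,0.87,0.002,0,0, -0.004,-0.008,0.87,0.002,0,0, -0.004,-0.008,0.87,0.002,0,0]' ; python3 - <<'E'
from plan import *
show(boardpos(-.022,-.07,.004),boardtool())
E
```

```text
clock: 3.35
eef_pos: [0.4521, 0.3117, 0.1533]
ee_rot: [0.676, 0.653, 0.247, -0.236]
ft_force: [0.0, 0.2, -0.4]
width: 0.0523
grip_force: 0.0
to [0.4509 0.3283 0.1322] shift [-0.0043 -0.0097  0.1341] turn [0.0007 0.0004 0.0011] rows>= 0.5
```

```bash
python3 -m jog '[-0.004,-0.01,0.07,0,0,0, -0.004,-0.01,0.134,0,0,0, -0.004,-0.01,0.134,0,0,0, -0.004,-0.01,0.134,0,0,0]' ; python3 - <<'E'
from plan import *
show(boardpos(-.022,-.07,.004),boardtool())
E
```

```text
clock: 3.75
eef_pos: [0.4484, 0.3293, 0.1292]
ee_rot: [0.676, 0.653, 0.245, -0.238]
ft_force: [0.4, 0.1, -0.1]
width: 0.0522
grip_force: 0.0
to [0.4509 0.3283 0.1322] shift [ 0.006   0.0127 -0.0143] turn [-0.0009  0.0006  0.0005] rows>= 0.1
```

```bash
python3 -m jog '[0,0,0,0,0,0, 0,0,0,0,0,0, 0,0,0,0,0,0, 0,0,0,0,0,0, 0,0,0,0,0,0, 0,0,0,0,0,0]' -1 25; python3 - <<'E'
from plan import *
show(boardpos(-.022,-.07,.045),boardtool())
E
```

```text
clock: 4.35
eef_pos: [0.4489, 0.3291, 0.1299]
ee_rot: [0.676, 0.653, 0.245, -0.237]
ft_force: [-0.2, 0.5, -0.4]
width: 0.0097
grip_force: 0.0
to [0.4499 0.302  0.1636] shift [ 0.0041  0.0096 -0.216 ] turn [-0.0005  0.0005  0.0007] rows>= 0.9
```

```bash
python3 - <<'E'
from plan import *
im=robot.snapshot("wrist"); a=robot.snapshot("side")[:,:,::-1]; s=robot.snapshot("scene")[:,:,::-1]
o=np.hstack([cv2.resize(im[:,:,::-1],(400,300)),cv2.resize(a[270:450,170:410],(400,300))])
o2=np.hstack([cv2.resize(s[110:290,260:500],(400,300)),cv2.resize(s,(400,300))])
cv2.imwrite("pics/w2.png",np.vstack([o,o2])); print(robot.read_state()["width"])
E
```

```text
0.0012063232636517081
```

View pics/w2.png

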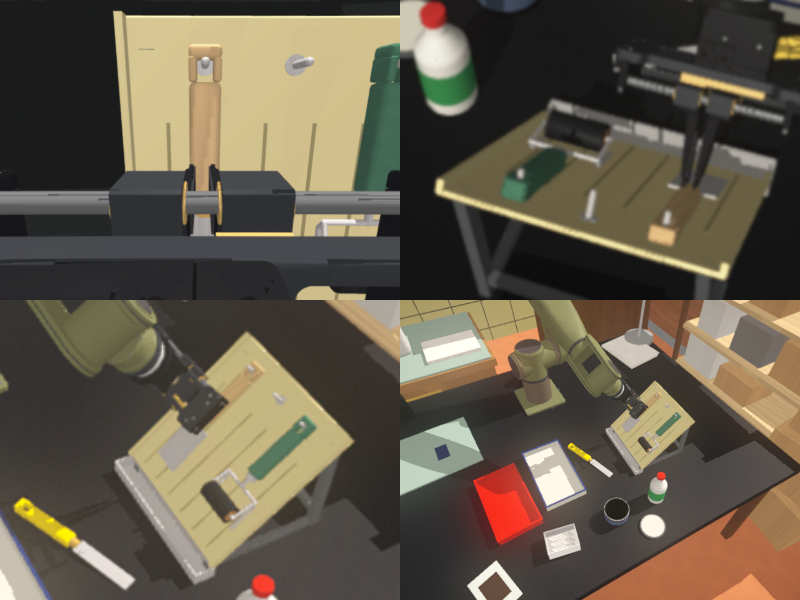

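```bash
python3 - <<'E'
from plan import *
st=robot.read_state(); t=st["eef_pos"]; Rt=R.from_quat(st["ee_rot"])
print(w(BP,[0,0,0]),"local",R.from_euler("z",-BP[2]).apply(t-[BP[0],BP[1],0]))
for c in CAM:
  print(c,"tcp",proj(CAM[c],t),"40 behind",proj(CAM[c],t+Rt.apply([0,0,-.04])),"origin",proj(CAM[c],boardpos(-.022,-.07,0)),"front of handle top",proj(CAM[c],boardpos(.003,-.07,.016)),
  "heel top",proj(CAM[c],boardpos(-.118,-.07,.016)),"tip",proj(CAM[c],boardpos(.1,-.07,.004)))
m=robot.camera_model("wrist");print("wrist",proj(m,t))
E
python3 -c "
import cv2;a=cv2.imread('pics/w2.png')" ; python3 - <<'E'
from plan import *
im=robot.snapshot("side")[:,:,::-1]; s=robot.snapshot("scene")[:,:,::-1]
t=robot.read_state()["eef_pos"]
def f(c,i,x,y):
    k=cv2.resize(i[y:y+100,x:x+100],None,fx=4,fy=4,interpolation=2); q=(proj(CAM[c],t)[0]-[x,y])*4
    cv2.drawMarker(k,tuple(q.astype(int)),(255,0,255),0,12,1); return k
cv2.imwrite("pics/w3.png",np.hstack([f("side",im,300,325),f("scene",s,340,130)]))
E
```

```text
[[0.5203 0.3115 0.    ]] local [-0.015  -0.072   0.1299]
scene tcp [[390.2568 175.5213]] 40 behind [[383.1643 170.2345]] origin [[391.1972 175.9671]] front of handle top [[381.7329 180.5129]] heel top [[414.7626 147.682 ]] tip [[358.8783 206.785 ]]
side tcp [[340.8882 394.9814]] 40 behind [[345.9908 371.6989]] origin [[339.3436 395.8313]] front of handle top [[344.5693 382.0373]] heel top [[327.614  406.1744]] tip [[354.2012 372.5442]]
wrist [[323.3389 268.1514]]
```

View pics/w3.png

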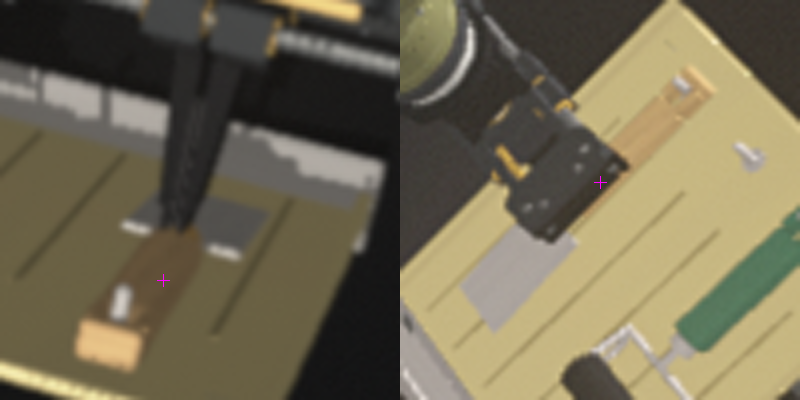

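```bash
python3 - <<'E'
from plan import *
st=robot.read_state(); t=st["eef_pos"]; Rt=R.from_quat(st["ee_rot"]);m=robot.camera_model("wrist")
for b in (0,-.01,-.02,-.03):
  for x in (0,.01): print(b,x,[proj(m,t+Rt.apply([x,y,b]))[0].round(0) for y in(-.005,.005)])
print("cam in tool",Rt.inv().apply(m["origin"]-t)); print(st["moment"],st["ft_force"],st["width"])
E
```

```text
0 0 [array([314., 268.]), array([333., 268.])]
0 0.01 [array([314., 250.]), array([333., 250.])]
-0.01 0 [array([313., 274.]), array([333., 274.])]
-0.01 0.01 [array([313., 255.]), array([333., 255.])]
-0.02 0 [array([313., 281.]), array([334., 281.])]
-0.02 0.01 [array([313., 261.]), array([334., 261.])]
-0.03 0 [array([312., 289.]), array([334., 289.])]
-0.03 0.01 [array([312., 268.]), array([334., 268.])]
cam in tool [ 0.0649 -0.0001 -0.1964]
[-0.3482 -0.0564 -0.0289] [-0.8884 -0.6318  0.1997] 0.00023801858231994546
```

```bash
python3 -m jog '[0,0,-0.5,0,0,0, 0,0,-0.5,0,0,0, 0,0,-0.5,0,0,0, 0,0,-0.5,0,0,0, 0,0,-0.5,0,0,0]'; python3 - <<'E'
from plan import *
im=robot.snapshot("side")[:,:,::-1]; s=robot.snapshot("scene")[:,:,::-1]
st=robot.read_state();t=st["eef_pos"];Rt=R.from_quat(st["ee_rot"])
def f(c,i):
    q=proj(CAM[c],np.array([t+Rt.apply([0,0,-d]) for d in(0,.019,.078)])); x,y=(q[0]-50).astype(int)
    k=cv2.resize(i[y:y+100,x:x+100],None,fx=4,fy=4,interpolation=2)
    for p in q: cv2.drawMarker(k,tuple(((p-[x,y])*4).astype(int)),(255,0,255),0,12,1)
    return k
cv2.imwrite("pics/w4.png",np.hstack([f("side",im),f("scene",s)]))
E
```

```text
clock: 5.1
eef_pos: [0.4459, 0.2652, 0.2053]
ee_rot: [0.676, 0.653, 0.245, -0.238]
ft_force: [-0.2, 0.2, -1.0]
width: 0.0004
grip_force: 0.0
```

View pics/w4.png

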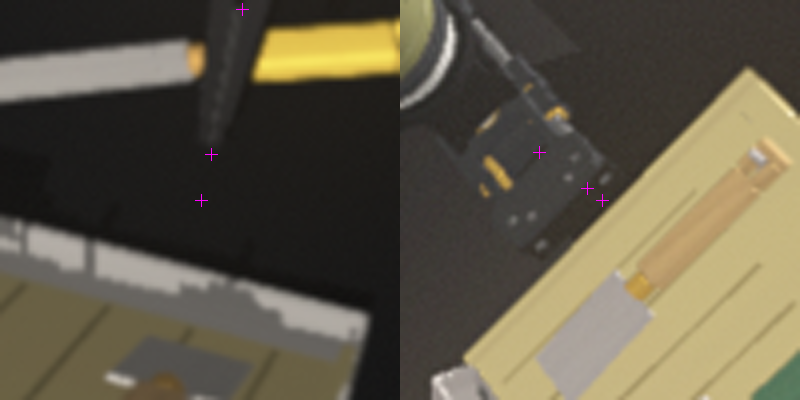

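```bash
python3 -m jog '[0,0,0,0,0,0, 0,0,0,0,0,0, 0,0,0,0,0,0, 0,0,0.2,0,0,0, 0,0,0.35,0,0,0, 0,0,0.35,0,0,0, 0,0,0.35,0,0,0]' 0.1; python3 - <<'E'
from plan import *
show(boardpos(-.022,-.07,-.016),boardtool())
E
```

```text
clock: 5.9
eef_pos: [0.4478, 0.3101, 0.1528]
ee_rot: [0.676, 0.653, 0.245, -0.238]
ft_force: [-0.1, -0.4, -0.3]
width: 0.0497
grip_force: 0.0
to [0.4513 0.3412 0.1169] shift [0.0046 0.0129 0.2377] turn [-0.001   0.0006  0.0007] rows>= 1.0
```

```bash
python3 -m jog '[0.004,0.012,0.1,0,0,0, 0.004,0.012,0.18,0,0,0, 0.004,0.012,0.2,0,0,0, 0.004,0.012,0.21,0,0,0, 0.004,0.012,0.22,0,0,0, 0.004,0.012,0.23,0,0,0, 0.004,0.012,0.23,0,0,0]'; python3 - <<'E'
from plan import *
show(boardpos(-.022,-.07,-.019),boardtool())
E
```

```text
clock: 6.6
eef_pos: [0.4519, 0.3398, 0.1185]
ee_rot: [0.676, 0.653, 0.246, -0.237]
ft_force: [0.2, -0.5, -0.8]
width: 0.0519
grip_force: 0.0
to [0.4514 0.3431 0.1146] shift [-0.0002 -0.003   0.0256] turn [-0.0003  0.0005  0.0007] rows>= 0.1
```

```bash
python3 -m jog '[0,0,0.01,0,0,0, 0,0,0.02,0,0,0, 0,0,0.025,0,0,0, 0,0,0.025,0,0,0, 0,0,0.025,0,0,0]'; python3 -m jog '[0,0,0,0,0,0, 0,0,0,0,0,0, 0,0,0,0,0,0, 0,0,0,0,0,0, 0,0,0,0,0,0, 0,0,0,0,0,0]' -1 25; python3 - <<'E'
from plan import *
show(boardpos(-.022,-.07,.022),boardtool())
E
```

```text
clock: 7.1
eef_pos: [0.4517, 0.3432, 0.1142]
ee_rot: [0.676, 0.653, 0.245, -0.237]
ft_force: [-0.1, -0.0, 1.0]
width: 0.0523
grip_force: 0.0
clock: 7.7
eef_pos: [0.4517, 0.3431, 0.1143]
ee_rot: [0.676, 0.653, 0.245, -0.237]
ft_force: [-0.0, -0.5, -0.3]
width: 0.0238
grip_force: 25.0
to [0.4504 0.3168 0.146 ] shift [ 0.0004 -0.0019 -0.2063] turn [-0.0005  0.0006  0.0007] rows>= 0.8
```

```bash
python3 -m jog '[0.012,0,-0.02,0,0,0, 0.012,0,-0.07,0,0,0, 0.012,0,-0.13,0,0,0, 0.012,0,-0.19,0,0,0, 0.012,0,-0.25,0,0,0, 0.012,0,-0.3,0,0,0, 0.012,0,-0.6,0,0,0, 0.012,0,-0.8,0,0,0, 0.012,0,-0.8,0,0,0]'; python3 - <<'E'
from plan import *
show([.45,.0,.30],rot(.0)); show([.50,-.085,.10],rot(.0)); print(robot.read_state()["q"])
E
```

```text
clock: 8.6
eef_pos: [0.452, 0.2399, 0.2458]
ee_rot: [0.676, 0.653, 0.25, -0.233]
ft_force: [-0.0, 1.3, -0.7]
width: 0.0237
grip_force: 25.0
to [0.45 0.   0.3 ] shift [-0.7457  0.0392 -0.9771] turn [-0.1666 -0.1788  0.4676] rows>= 11.1
to [ 0.5   -0.085  0.1  ] shift [-1.7079  0.2935 -0.4744] turn [-0.1666 -0.1788  0.4676] rows>= 11.1
[-0.0402 -0.3479  2.1108  0.7071  1.4162 -0.1334]
```

```bash
python3 -m jog '[-0.9,0.1,-0.85,-0.167,-0.179,0.468, -0.9,0.1,-0.85,-0.167,-0.179,0.468, -0.9,0.1,-0.85,-0.167,-0.179,0.468, -0.9,0.1,-0.85,-0.167,-0.179,0.468, -0.9,0.1,-0.85,-0.167,-0.179,0.468, -0.9,0.1,-0.85,-0.167,-0.179,0.468, -0.9,0.1,-0.85,-0.167,-0.179,0.468, -0.9,0.1,-0.85,-0.167,-0.179,0.468, -0.9,0.1,-0.85,-0.167,-0.179,0.468, -0.9,0.1,-0.85,-0.167,-0.179,0.468, -0.9,0.1,-0.85,-0.167,-0.179,0.468, -0.9,0.1,-0.85,-0.167,-0.179,0.468, -0.9,0.1,-0.85,-0.167,-0.179,0.468, -0.9,0.1,-0.85,-0.167,-0.179,0.468]'; python3 - <<'E'
from plan import *
show([.494,-.085,.05],rot(.0024)); print(robot.read_state()["q"])
E
```

```text
clock: 10.0
eef_pos: [0.4595, -0.0055, 0.2532]
ee_rot: [1.0, 0.002, -0.006, 0.0]
ft_force: [0.1, 0.6, -1.1]
width: 0.0236
grip_force: 25.0
to [ 0.494 -0.085  0.05 ] shift [0.1827 0.398  1.0142] turn [0.0001 0.0038 0.0005] rows>= 4.4
[-0.1276 -0.3362  1.9665 -0.0018  1.523   1.4393]
```

```bash
python3 -m jog '[0.18,0.4,0,0,0.004,0, 0.18,0.4,0,0,0.004,0, 0.18,0.4,0.2,0,0.004,0, 0.18,0.4,0.4,0,0.004,0, 0.18,0.4,0.6,0,0.004,0, 0.18,0.4,0.8,0,0.004,0, 0.18,0.4,1,0,0.004,0, 0.18,0.4,1,0,0.004,0, 0.18,0.4,1,0,0.004,0]'; python3 - <<'E'
from plan import *
show([.494,-.085,-.008],rot(.0024))
E
```

```text
clock: 10.9
eef_pos: [0.4933, -0.0858, 0.0535]
ee_rot: [1.0, 0.001, 0.0, 0.0]
ft_force: [0.6, 0.4, 0.4]
width: 0.0238
grip_force: 25.0
to [ 0.494 -0.085 -0.008] shift [ 0.0033 -0.004   0.3073] turn [ 0.0002 -0.     -0.    ] rows>= 1.2
```

```bash
python3 -m jog '[0,0,0.1,0,0,0, 0,0,0.2,0,0,0, 0,0,0.26,0,0,0, 0,0,0.29,0,0,0, 0,0,0.305,0,0,0, 0,0,0.305,0,0,0]'; python3 -m jog '[0,0,0.01,0,0,0, 0,0,0.02,0,0,0, 0,0,0.02,0,0,0, 0,0,0.02,0,0,0]';
```

```text
clock: 11.5
eef_pos: [0.4945, -0.0856, -0.007]
ee_rot: [1.0, 0.001, 0.001, 0.001]
ft_force: [-0.2, -0.8, -0.4]
width: 0.0237
grip_force: 25.0
clock: 11.9
eef_pos: [0.4938, -0.0854, -0.0117]
ee_rot: [1.0, 0.001, 0.0, 0.001]
ft_force: [-0.7, -0.4, -0.8]
width: 0.0238
grip_force: 25.0
```

Now millimetre steps, watching for contact.

```bash
python3 -m jog '[0,0,0.005,0,0,0, 0,0,0.01,0,0,0, 0,0,0.01,0,0,0]'; python3 -m jog '[0,0,0.005,0,0,0, 0,0,0.005,0,0,0, 0,0,0.005,0,0,0]'; python3 -m jog '[0,0,0.005,0,0,0, 0,0,0.005,0,0,0, 0,0,0.005,0,0,0]'
```

```text
clock: 12.2
eef_pos: [0.4936, -0.0854, -0.014]
ee_rot: [1.0, 0.001, 0.0, 0.0]
ft_force: [0.4, -0.7, -0.8]
width: 0.0239
grip_force: 25.0
clock: 12.5
eef_pos: [0.4938, -0.0854, -0.0149]
ee_rot: [1.0, 0.001, 0.0, 0.0]
ft_force: [0.5, 0.1, -0.6]
width: 0.024
grip_force: 25.0
clock: 12.8
eef_pos: [0.494, -0.0855, -0.0155]
ee_rot: [1.0, 0.001, 0.0, 0.001]
ft_force: [0.2, 0.9, 1.7]
width: 0.0237
grip_force: 25.0
```

```bash
python3 -m jog '[0,0,0.005,0,0,0, 0,0,0.005,0,0,0, 0,0,0.005,0,0,0]'
```

```text
clock: 13.1
eef_pos: [0.494, -0.0855, -0.0156]
ee_rot: [1.0, 0.001, 0.0, 0.0]
ft_force: [-4.3, 1.5, 9.5]
width: 0.0236
grip_force: 25.0
```

```bash
python3 -m jog '[0,0,-0.003,0,0,0, 0,0,-0.003,0,0,0, 0,0,-0.003,0,0,0, 0,0,-0.003,0,0,0]' -0.1; python3 -m jog '[0,0,-0.1,0,0,0, 0,0,-0.3,0,0,0, 0,0,-0.55,0,0,0, 0,0,-0.55,0,0,0, 0,0,-0.55,0,0,0]' 0.1; python3 - <<'E'
from plan import *
show([.4641,.0297,.07],rot(.3695))
E
```

```text
clock: 13.5
eef_pos: [0.4936, -0.0854, -0.0165]
ee_rot: [1.0, 0.001, 0.0, 0.0]
ft_force: [-0.2, 0.3, 0.1]
width: 0.0423
grip_force: 0.0
clock: 14.0
eef_pos: [0.495, -0.0856, 0.0955]
ee_rot: [1.0, 0.001, 0.002, 0.001]
ft_force: [-0.7, 0.2, -0.3]
width: 0.0523
grip_force: 0.0
to [0.4641 0.0297 0.07  ] shift [-0.1534 -0.5774  0.1259] turn [ 0.0009 -0.0013 -0.1167] rows>= 2.4
```

```bash
python3 -m jog '[-0.15,-0.58,-0.35,0,0,-0.117, -0.15,-0.58,-0.35,0,0,-0.117, -0.15,-0.58,-0.35,0,0,-0.117, -0.15,-0.58,-0.35,0,0,-0.117, -0.15,-0.58,-0.35,0,0,-0.117, -0.15,-0.58,-0.35,0,0,-0.117]'; python3 - <<'E'
from plan import *
def yel(c,im,z):
    h=cv2.cvtColor(im,cv2.COLOR_RGB2HSV); k=cv2.inRange(h,(24,150,90),(34,255,255)); k=cv2.morphologyEx(k,cv2.MORPH_OPEN,np.ones((3,3)))
    n,l,s,_=cv2.connectedComponentsWithStats(k); i=1+np.argmax(s[1:,4]); v,u=np.nonzero(l==i)
    m=c; q=cv2.undistortPoints(np.float64(np.stack([u,v],1))[:,None],m["intrinsics"],np.array(m["D"]))[:,0]
    Rc=R.from_quat(m["orientation"]).as_matrix()@np.diag([1,-1,-1.]); d=np.c_[q,np.ones(len(q))]@Rc.T
    P=m["origin"]+d*((z-m["origin"][2])/d[:,2])[:,None]
    (cx,cy),(a,b),g=cv2.minAreaRect((P[:,:2]*1000).astype(np.float32)); print("area",s[i,4],"center",cx,cy,"size",a,b,"ang",g)
robot.read_state(); m=robot.camera_model("wrist"); im=robot.snapshot("wrist"); yel(m,im,.016)
yel(CAM["side"],robot.snapshot("side"),.013); yel(CAM["scene"],robot.snapshot("scene"),.013)
c,s=np.cos(.3695),np.sin(.3695); print("exp handle centre",.4641-.0355*c,.0297-.0355*s)
o=im[:,:,::-1].copy()
P=np.array([[-.096,-.012,.016],[.025,-.012,.016],[.025,.012,.016],[-.096,.012,.016]]); cv2.polylines(o,[proj(m,w((.4641,.0297,.3695),P)).round().astype(int)],True,(255,0,0),1)
cv2.imwrite("pics/w5.png",o)
show([.4641,.0297,-.018],rot(.3695))
E
```

```text
clock: 14.6
eef_pos: [0.4623, 0.0302, 0.1614]
ee_rot: [0.983, 0.184, -0.002, 0.0]
ft_force: [0.0, -0.2, 0.4]
width: 0.0523
grip_force: 0.0Traceback (most recent call last):
  File "<stdin>", line 9, in <module>
  File "<stdin>", line 4, in yel
    return _wrapfunc(a, 'argmax', axis=axis, out=out, **kwds)
    return bound(*args, **kwds)
ValueError: attempt to get argmax of an empty sequence
```

```bash
python3 - <<'E'
from plan import *
for n in CAM:
    m=CAM[n]; im=cv2.imread(f"pics/{n}0.png"); h=cv2.cvtColor(im,cv2.COLOR_BGR2HSV); k=cv2.inRange(h,(22,140,100),(34,255,255))
    N,l,s,_=cv2.connectedComponentsWithStats(k); i=1+np.argmax(s[1:,4]); v,u=np.nonzero(l==i)
    q=cv2.undistortPoints(np.float64(np.stack([u,v],1))[:,None],m["intrinsics"],np.array(m["D"]))[:,0]
    Rc=R.from_quat(m["orientation"]).as_matrix()@np.diag([1,-1,-1.]); d=np.c_[q,np.ones(len(q))]@Rc.T
    P=m["origin"]+d*((.014-m["origin"][2])/d[:,2])[:,None]
    print(n,s[i,4],cv2.minAreaRect((P[:,:2]*1000).astype(np.float32)))
c,s=np.cos(.3695),np.sin(.3695); print("exp handle centre",.4641-.0355*c,.0297-.0355*s)
show([.4641,.0297,-.018],rot(.3695))
E
```

```text
scene 413 ((433.6364440917969, 14.035751342773438), (128.7608642578125, 32.369205474853516), 20.844255447387695)
side 804 ((431.143310546875, 21.701152801513672), (123.92233276367188, 37.450218200683594), 20.09758758544922)
exp handle centre 0.4309959646945384 0.016879202579607268
to [ 0.4641  0.0297 -0.018 ] shift [0.0104 0.0043 0.8974] turn [-0.      0.001  -0.0002] rows>= 3.6
```

```bash
python3 -m jog '[0.008,0.002,0.2,0,0,0, 0.008,0.002,0.4,0,0,0, 0.008,0.002,0.6,0,0,0, 0.008,0.002,0.75,0,0,0, 0.008,0.002,0.83,0,0,0, 0.008,0.002,0.87,0,0,0, 0.008,0.002,0.89,0,0,0, 0.008,0.002,0.89,0,0,0, 0.008,0.002,0.89,0,0,0]';  python3 -m jog '[0,0,0,0,0,0, 0,0,0,0,0,0, 0,0,0,0,0,0, 0,0,0,0,0,0, 0,0,0,0,0,0, 0,0,0,0,0,0]' -1 25
```

```text
clock: 15.55
eef_pos: [0.4661, 0.0305, -0.0134]
ee_rot: [0.983, 0.184, 0.001, 0.001]
ft_force: [0.5, 0.4, 0.4]
width: 0.0519
grip_force: 0.0
clock: 16.15
eef_pos: [0.4654, 0.0307, -0.014]
ee_rot: [0.983, 0.184, 0.001, 0.001]
ft_force: [-0.3, -0.7, 2.6]
width: 0.0237
grip_force: 24.9
```

```bash
python3 -m jog '[0,0,-0.2,0,0,0, 0,0,-0.4,0,0,0, 0,0,-0.6,0,0,0, 0,0,-0.6,0,0,0]';  python3 - <<'E'
from plan import *
show([.4555,-.157,.06],rot(.0024)); 
E
```

```text
clock: 16.55
eef_pos: [0.4695, 0.0307, 0.1122]
ee_rot: [0.983, 0.184, 0.006, 0.002]
ft_force: [0.7, -0.1, -0.1]
width: 0.0236
grip_force: 24.9
to [ 0.4555 -0.157   0.06  ] shift [-0.4078  0.8482  0.2614] turn [ 0.0012 -0.0039  0.1171] rows>= 3.9
```

```bash
python3 -m jog '[-0.4,0.85,0,0.001,-0.002,0.117, -0.4,0.85,0,0.001,-0.002,0.117, -0.4,0.85,0,0.001,-0.002,0.117, -0.4,0.85,0,0.001,-0.002,0.117, -0.4,0.85,0,0.001,-0.002,0.117, -0.4,0.85,0.15,0.001,-0.002,0.117, -0.4,0.85,0.25,0.001,-0.002,0.117, -0.4,0.85,0.25,0.001,-0.002,0.117]';  python3 - <<'E'
from plan import *
show([.4555,-.157,-.006],rot(.0024)); 
E
```

```text
clock: 17.35
eef_pos: [0.4487, -0.1545, 0.0515]
ee_rot: [1.0, 0.002, -0.007, -0.002]
ft_force: [0.1, 0.1, -1.9]
width: 0.0234
grip_force: 24.9
to [ 0.4555 -0.157  -0.006 ] shift [0.0381 0.0141 0.2869] turn [-0.0016  0.0044  0.0002] rows>= 1.2
```

```bash
python3 -m jog '[0.025,0.012,0,0,0.002,0, 0.025,0.012,0.1,0,0.002,0, 0.025,0.012,0.18,0,0.002,0, 0.025,0.012,0.23,0,0.002,0, 0.025,0.012,0.26,0,0.002,0, 0.025,0.012,0.26,0,0.002,0, 0.025,0.012,0.26,0,0.002,0]';  python3 - <<'E'
from plan import *
show([.4555,-.157,-.010],rot(.0024)); 
E
```

```text
clock: 18.05
eef_pos: [0.4574, -0.1593, 0.0046]
ee_rot: [1.0, 0.001, 0.001, -0.0]
ft_force: [-0.3, 0.0, -0.7]
width: 0.0235
grip_force: 24.9
to [ 0.4555 -0.157  -0.01  ] shift [-0.0097 -0.0113  0.073 ] turn [-0.0001 -0.0005  0.0001] rows>= 0.3
```

```bash
python3 -m jog '[0,0,0.02,0,0,0, 0,0,0.04,0,0,0, 0,0,0.055,0,0,0, 0,0,0.06,0,0,0, 0,0,0.06,0,0,0]'; python3 -m jog '[0,0,0.005,0,0,0, 0,0,0.01,0,0,0, 0,0,0.01,0,0,0]';python3 -m jog '[0,0,0.005,0,0,0, 0,0,0.005,0,0,0, 0,0,0.005,0,0,0]'
```

```text
clock: 18.55
eef_pos: [0.4565, -0.1589, -0.0085]
ee_rot: [1.0, 0.001, -0.0, -0.001]
ft_force: [0.1, -0.2, -0.5]
width: 0.0233
grip_force: 24.9
clock: 18.85
eef_pos: [0.4569, -0.1591, -0.01]
ee_rot: [1.0, 0.001, 0.0, -0.0]
ft_force: [-1.0, 0.1, 0.4]
width: 0.0237
grip_force: 24.9
clock: 19.15
eef_pos: [0.4569, -0.1591, -0.0101]
ee_rot: [1.0, 0.001, -0.0, -0.001]
ft_force: [-3.1, 1.3, 8.0]
width: 0.0233
grip_force: 24.9
```

```bash
python3 -m jog '[0,0,-0.003,0,0,0, 0,0,-0.003,0,0,0, 0,0,-0.003,0,0,0, 0,0,-0.003,0,0,0]' -0.2; python3 -m jog '[0,0,-0.1,0,0,0, 0,0,-0.3,0,0,0, 0,0,-0.6,0,0,0, 0,0,-1,0,0,0, 0,0,-1,0,0,0, 0,0,-1,0,0,0]' 0.1; python3 - <<'E'
from plan import *
import pickle
m,im=pickle.load(open("w1.pkl","rb"))
h=cv2.cvtColor(im,cv2.COLOR_RGB2HSV); k=cv2.inRange(h,(65,60,20),(95,255,255)); k[250:]=0; k[:,:400]=0
k=cv2.morphologyEx(k,cv2.MORPH_CLOSE,np.ones((9,9)))
def mask(p):
    s,y,a=p; o=np.zeros(k.shape,np.uint8); L=[(x*np.cos(a)-v*np.sin(a),x*np.sin(a)+v*np.cos(a),n) for x in(-.096,.022) for v in(-.012,.012) for n in(0,.02)]
    q=proj(m,np.array([boardpos(s+b[0],y+b[1],b[2]) for b in L])); cv2.fillConvexPoly(o,cv2.convexHull((q*16).round().astype(np.int32)),255,shift=4); return o
from scipy.optimize import minimize
f=lambda p:(mask(np.array(p)/[1000,1000,100])!=k).sum()
print(f([-22,70,0]),k.astype(bool).sum())
r=min((minimize(f,[-22,y,a],method="Nelder-Mead",options=dict(initial_simplex=np.array([[-22,y,a],[-18,y,a],[-22,y+3,a],[-22,y,a+3]]))) for y in(67,71) for a in(-2,2)),key=lambda r:r.fun); print(r.x,r.fun)
show(boardpos(-.022,.07,.15),boardtool()); print(robot.read_state()["q"])
E
```

```text
clock: 19.55
eef_pos: [0.4566, -0.1589, -0.0108]
ee_rot: [1.0, 0.001, 0.0, -0.001]
ft_force: [0.9, 0.0, -0.0]
width: 0.0378
grip_force: 0.0
clock: 20.15
eef_pos: [0.4605, -0.1609, 0.1972]
ee_rot: [1.0, 0.001, 0.006, 0.002]
ft_force: [-0.2, -0.5, 0.6]
width: 0.052
grip_force: 0.0
798 3180
[-20.2552  69.48     1.3456] 743.0
to [0.5873 0.2294 0.244 ] shift [ 0.6427 -1.9489 -0.2357] turn [ 0.1736  0.1744 -0.4642] rows>= 11.0
[-0.447  -0.261   2.0007  0.0011  1.3885  1.1208]
```

```bash
python3 -m jog '[0.4,-1,-0.4,0.174,0.174,-0.464, 0.4,-1,-0.4,0.174,0.174,-0.464, 0.4,-1,-0.4,0.174,0.174,-0.464, 0.4,-1,-0.4,0.174,0.174,-0.464, 0.4,-1,-0.4,0.174,0.174,-0.464, 0.4,-1,-0.4,0.174,0.174,-0.464, 0.4,-1,-0.4,0.174,0.174,-0.464, 0.4,-1,-0.4,0.174,0.174,-0.464, 0.4,-1,-0.4,0.174,0.174,-0.464, 0.4,-1,-0.4,0.174,0.174,-0.464, 0.4,-1,-0.4,0.174,0.174,-0.464, 0.4,-1,-0.4,0.174,0.174,-0.464, 0.4,-1,-0.4,0.174,0.174,-0.464]'; python3 - <<'E'
from plan import *
show(boardpos(-.022,.07,.12),boardtool())
E
```

```text
clock: 21.45
eef_pos: [0.5359, 0.0409, 0.2683]
ee_rot: [0.679, 0.648, 0.243, -0.245]
ft_force: [-0.5, -0.1, -0.0]
width: 0.0522
grip_force: 0.0
to [0.588  0.2487 0.2211] shift [0.6493 0.2234 0.8554] turn [-0.0037 -0.0017 -0.0044] rows>= 4.4
```

```bash
python3 -m jog '[0.65,0.22,0.2,-0.003,-0.001,-0.004, 0.65,0.22,0.4,-0.003,-0.001,-0.004, 0.65,0.22,0.6,-0.003,-0.001,-0.004, 0.65,0.22,0.85,-0.003,-0.001,-0.004, 0.65,0.22,0.85,-0.003,-0.001,-0.004, 0.65,0.22,0.85,-0.003,-0.001,-0.004, 0.65,0.22,0.85,-0.003,-0.001,-0.004, 0.65,0.22,0.85,-0.003,-0.001,-0.004, 0.65,0.22,0.85,-0.003,-0.001,-0.004]'; python3 - <<'E'
from plan import *
show(boardpos(-.022,.07,-.018),boardtool())
m=robot.camera_model("wrist"); im=robot.snapshot("wrist")
o=im[:,:,::-1].copy()
for n in(0,.02):
  q=proj(m,np.array([boardpos(-.022+a,.07+b,n) for a,b in((-.096,-.012),(.022,-.012),(.022,.012),(-.096,.012))])); cv2.polylines(o,[q.round().astype(int)],True,(255,0,255),1)
cv2.imwrite("pics/w6.png",cv2.resize(o,(480,360)))
E
```

```text
clock: 22.35
eef_pos: [0.5881, 0.2473, 0.2253]
ee_rot: [0.675, 0.653, 0.248, -0.237]
ft_force: [0.0, 0.1, -0.9]
width: 0.0525
grip_force: 0.0
to [0.5913 0.3373 0.1154] shift [-0.0096 -0.0018  0.7107] turn [ 0.0007 -0.0007  0.0012] rows>= 2.8
```

View pics/w6.png

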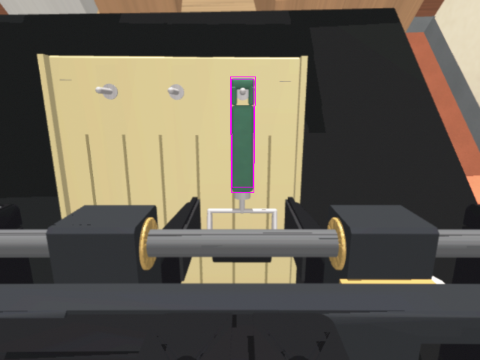

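```bash
python3 -m jog '[-0.005,-0.001,0.2,0,0,0.001, -0.005,-0.001,0.4,0,0,0.001, -0.005,-0.001,0.55,0,0,0.001, -0.005,-0.001,0.63,0,0,0.001, -0.005,-0.001,0.66,0,0,0.001, -0.005,-0.001,0.68,0,0,0.001, -0.005,-0.001,0.69,0,0,0.001, -0.005,-0.001,0.69,0,0,0.001]'; python3 - <<'E'
from plan import *
show(boardpos(-.022,.07,-.018),boardtool())
E
```

```text
clock: 23.2
eef_pos: [0.5908, 0.3361, 0.1185]
ee_rot: [0.676, 0.652, 0.247, -0.238]
ft_force: [-0.2, 1.0, -1.3]
width: 0.0522
grip_force: 0.0
to [0.5913 0.3373 0.1154] shift [-0.0053  0.0021  0.0163] turn [ 0.0002 -0.0008  0.0003] rows>= 0.1
```

```bash
python3 -m jog '[0,0,0.01,0,0,0, 0,0,0.013,0,0,0, 0,0,0.013,0,0,0]'; python3 -m jog '[0,0,0,0,0,0, 0,0,0,0,0,0, 0,0,0,0,0,0, 0,0,0,0,0,0, 0,0,0,0,0,0, 0,0,0,0,0,0]' -1 45; python3 - <<'E'
from plan import *
show(boardpos(-.022,.07,-.018),boardtool())
E
python3 -m jog '[0.012,0,-0.02,0,0,0, 0.012,0,-0.07,0,0,0, 0.012,0,-0.13,0,0,0, 0.012,0,-0.19,0,0,0, 0.012,0,-0.25,0,0,0, 0.012,0,-0.3,0,0,0, 0.012,0,-0.6,0,0,0, 0.012,0,-0.8,0,0,0, 0.012,0,-0.8,0,0,0]'; python3 - <<'E'
from plan import *
show([.52,-.1,.30],rot(.047)); print(robot.read_state()["q"])
E
```

```text
clock: 23.5
eef_pos: [0.5901, 0.338, 0.1155]
ee_rot: [0.676, 0.652, 0.247, -0.238]
ft_force: [-0.1, 0.7, -0.3]
width: 0.0519
grip_force: 0.0
clock: 24.1
eef_pos: [0.5901, 0.3381, 0.1153]
ee_rot: [0.676, 0.652, 0.247, -0.238]
ft_force: [0.5, 0.8, 0.0]
width: 0.0235
grip_force: 45.0
to [0.5913 0.3373 0.1154] shift [-0.0027  0.0061 -0.0027] turn [-0.0003 -0.0007  0.0001] rows>= 0.0
clock: 25.0
eef_pos: [0.5904, 0.234, 0.2473]
ee_rot: [0.676, 0.652, 0.251, -0.234]
ft_force: [0.4, 0.8, -1.1]
width: 0.0235
grip_force: 45.0
to [ 0.52 -0.1   0.3 ] shift [-1.1138 -0.2823 -1.289 ] turn [-0.1623 -0.1826  0.4527] rows>= 10.8
[-0.0425 -0.0185  1.826   0.716   1.3838 -0.1641]
```

```bash
python3 -m jog '[-0.9,-0.28,-1,-0.162,-0.183,0.453, -0.9,-0.28,-1,-0.162,-0.183,0.453, -0.9,-0.28,-1,-0.162,-0.183,0.453, -0.9,-0.28,-1,-0.162,-0.183,0.453, -0.9,-0.28,-1,-0.162,-0.183,0.453, -0.9,-0.28,-1,-0.162,-0.183,0.453, -0.9,-0.28,-1,-0.162,-0.183,0.453, -0.9,-0.28,-1,-0.162,-0.183,0.453, -0.9,-0.28,-1,-0.162,-0.183,0.453, -0.9,-0.28,-1,-0.162,-0.183,0.453, -0.9,-0.28,-1,-0.162,-0.183,0.453, -0.9,-0.28,-1,-0.162,-0.183,0.453, -0.9,-0.28,-1,-0.162,-0.183,0.453, -0.9,-0.28,-1,-0.162,-0.183,0.453]'; python3 - <<'E'
from plan import *
show([.522,-.3313,.07],rot(.047)); print(robot.read_state()["q"])
E
```

```text
clock: 26.4
eef_pos: [0.5207, -0.0277, 0.2758]
ee_rot: [1.0, 0.026, -0.007, -0.0]
ft_force: [-0.4, -0.1, -0.5]
width: 0.0238
grip_force: 45.0
to [ 0.522  -0.3313  0.07  ] shift [-0.0573  1.5178  1.0281] turn [-0.0004  0.0044  0.0014] rows>= 7.3
[-0.1551 -0.1936  1.8146 -0.0016  1.5345  1.3643]
```

```bash
python3 -m jog '[-0.05,1,0.2,0,0.002,0.001, -0.05,1,0.2,0,0.002,0.001, -0.05,1,0.2,0,0.002,0.001, -0.05,1,0.2,0,0.002,0.001, -0.05,1,0.2,0,0.002,0.001, -0.05,1,0.2,0,0.002,0.001]'; python3 -m jog '[0,0.52,0,0,0,0, 0,0.52,0,0,0,0, 0,0.52,0.3,0,0,0, 0,0.52,0.6,0,0,0, 0,0.52,0.8,0,0,0, 0,0.52,0.8,0,0,0, 0,0.52,0.8,0,0,0, 0,0.52,0.8,0,0,0]'; python3 - <<'E'
from plan import *
show([.522,-.3313,-.005],rot(.047)); print(robot.read_state()["q"])
E
```

```text
clock: 27.0
eef_pos: [0.5197, -0.229, 0.2354]
ee_rot: [1.0, 0.022, -0.004, -0.001]
ft_force: [-0.5, 0.2, -1.7]
width: 0.0236
grip_force: 45.0
clock: 27.8
eef_pos: [0.5265, -0.3322, 0.0796]
ee_rot: [1.0, 0.024, -0.002, 0.001]
ft_force: [0.1, -0.3, -1.1]
width: 0.0237
grip_force: 45.0
to [ 0.522  -0.3313 -0.005 ] shift [-0.0206 -0.0065  0.4231] turn [0.0008 0.0011 0.0005] rows>= 1.7
[-0.6469  0.1547  1.8061 -0.0045  1.1819  0.8771]
```

```bash
python3 -m jog '[-0.015,0,0.1,0,0,0, -0.015,0,0.2,0,0,0, -0.015,0,0.3,0,0,0, -0.015,0,0.36,0,0,0, -0.015,0,0.39,0,0,0, -0.015,0,0.41,0,0,0, -0.015,0,0.41,0,0,0, -0.015,0,0.41,0,0,0]'; python3 -m jog '[0,0,0.005,0,0,0, 0,0,0.01,0,0,0, 0,0,0.015,0,0,0, 0,0,0.015,0,0,0]'
```

```text
clock: 28.6
eef_pos: [0.5215, -0.3322, -0.0047]
ee_rot: [1.0, 0.024, -0.003, 0.0]
ft_force: [-0.4, -0.1, -1.5]
width: 0.0237
grip_force: 45.0
clock: 29.0
eef_pos: [0.5206, -0.3316, -0.009]
ee_rot: [1.0, 0.024, -0.004, -0.0]
ft_force: [-0.4, 0.1, -1.9]
width: 0.0237
grip_force: 45.0
```

```bash
python3 -m jog '[0,0,0.005,0,0.002,0, 0,0,0.01,0,0.002,0, 0,0,0.012,0,0.002,0, 0,0,0.012,0,0.002,0]'; python3 -m jog '[0,0,0.005,0,0,0, 0,0,0.007,0,0,0, 0,0,0.007,0,0,0]'; python3 -m jog '[0,0,0.005,0,0,0, 0,0,0.005,0,0,0, 0,0,0.005,0,0,0]'
```

```text
clock: 29.4
eef_pos: [0.5206, -0.3316, -0.0114]
ee_rot: [1.0, 0.024, -0.001, -0.0]
ft_force: [-0.4, 0.1, -1.4]
width: 0.0238
grip_force: 45.0
clock: 29.7
eef_pos: [0.5207, -0.3317, -0.0128]
ee_rot: [1.0, 0.024, -0.001, -0.0]
ft_force: [-0.2, -0.8, -1.5]
width: 0.0234
grip_force: 45.0
clock: 30.0
eef_pos: [0.5207, -0.3317, -0.0137]
ee_rot: [1.0, 0.024, -0.001, -0.0]
ft_force: [-0.1, -0.2, -1.8]
width: 0.0235
grip_force: 45.0
```

```bash
python3 -m jog '[0,0,0.005,0,0,0, 0,0,0.005,0,0,0, 0,0,0.005,0,0,0]'; python3 -m jog '[0,0,0.004,0,0,0, 0,0,0.004,0,0,0, 0,0,0.004,0,0,0]'
```

```text
clock: 30.3
eef_pos: [0.5207, -0.3317, -0.0147]
ee_rot: [1.0, 0.024, -0.001, -0.0]
ft_force: [0.4, 0.9, -2.1]
width: 0.024
grip_force: 45.0
clock: 30.6
eef_pos: [0.5208, -0.3318, -0.015]
ee_rot: [1.0, 0.024, -0.001, -0.0]
ft_force: [-1.8, 0.7, 2.4]
width: 0.0235
grip_force: 45.0
```

Contact: the roller rests on the tray floor. Release, rise and look.

```bash
python3 -m jog '[0,0,0,0,0,0, 0,0,0,0,0,0, 0,0,0,0,0,0, 0,0,0,0,0,0]' -0.1; python3 -m jog '[0,0,-0.1,0,0,0, 0,0,-0.3,0,0,0, 0,0,-0.6,0,0,0, 0,0,-1,0,0,0, 0,0,-1,0,0,0, 0,0,-1,0,0,0, -1,0,-1,0,0,0, -1,0,-1,0,0,0, -1,0,-1,0,0,0, -1,0,-1,0,0,0, -1,0,-1,0,0,0]'; python3 - <<'E'
from plan import *
a=robot.snapshot("scene")[110:420,90:490,::-1]; b=robot.snapshot("side")[120:430,150:550,::-1]
cv2.imwrite("pics/end.png",np.vstack([np.hstack([a,b])]))
E
```

```text
clock: 31.0
eef_pos: [0.5207, -0.3317, -0.0155]
ee_rot: [1.0, 0.024, -0.001, -0.0]
ft_force: [-0.1, 0.3, 0.0]
width: 0.0422
grip_force: 0.0
clock: 32.1
eef_pos: [0.3169, -0.3408, 0.1834]
ee_rot: [1.0, 0.021, -0.002, -0.001]
ft_force: [0.2, 0.4, -0.0]
width: 0.0433
grip_force: 0.0
```

View pics/end.png

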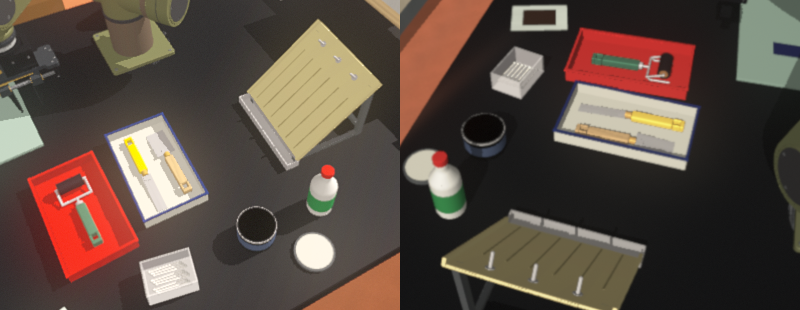

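The scene view shows both knives flat inside the white tray (around 155,165) and the roller on its feet in the red tray (around 80,205). The pegs are empty, and the tin, box and bottle have not moved.

```bash
python3 -c "
from rig import robot
print(robot.hand_in())"
```

```text
the job is handed in; nothing more can be done
None
```

I put both ink knives flat in the white tray and stood the roller on its feet in the red tray, left the tin, swab box and bottle undisturbed, and handed the job in at about 32 s of the 69 s allowed.

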